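# Put the torch on charge in the well that fits it

### The job

Put the torch that stands on the clipboard on charge: stand it tail down in the charger well made for its barrel and press it gently but fully home onto the contact, past the sprung balls that hold it, then let go. Feel for the well rather than forcing the torch (never press it on the charger with more than 35 N), and leave the other two torches and everything else on the desk where they are.

Things in the scene. Friction and masses are not known exactly. Their poses are not given: they have to be found in the camera images.
- charger: Fixed desk charger: black housing 122 x 266 x 57 mm with a grey well block, flat top 108 x 252 mm, 60 mm above the desk; four wells in a row along y, narrowest at -y, widest at +y. The block was screwed down by eye through oversize holes: clamped up to 7 mm off in x and 7 mm in y, not turned, all wells alike. Only the housing is measured. Origin: centre of its underside; its front faces -x, z up.
- well_20 (a point): NOMINAL mouth centre of the narrowest well, -75 mm along the charger's y, level with the block's top; the real one is up to 7 mm off in x and in y and must be felt or seen. Bore 21 mm, for a 20 mm barrel, 45 mm deep; flat floor 15 mm above the desk. Two sprung balls, front and back, 18 mm above the floor: the torch slides in by its weight until they stop its tail about 19 mm above the floor.
- well_25 (a point): NOMINAL mouth centre of the second well, -29 mm along the charger's y, level with the block's top; the real one is up to 7 mm off in x and in y and must be felt or seen. Bore 26 mm, for a 25 mm barrel, 45 mm deep; flat floor 15 mm above the desk. Two sprung balls, front and back, 18 mm above the floor: the torch slides in by its weight until they stop its tail about 19 mm above the floor.
- well_30 (a point): NOMINAL mouth centre of the third well, 21 mm along the charger's y, level with the block's top; the real one is up to 7 mm off in x and in y and must be felt or seen. Bore 31 mm, for a 30 mm barrel, 45 mm deep; flat floor 15 mm above the desk. Two sprung balls, front and back, 18 mm above the floor: the torch slides in by its weight until they stop its tail about 19 mm above the floor.
- well_35 (a point): NOMINAL mouth centre of the widest well, 75 mm along the charger's y, level with the block's top; the real one is up to 7 mm off in x and in y and must be felt or seen. Bore 36 mm, for a 35 mm barrel, 45 mm deep; flat floor 15 mm above the desk. Two sprung balls, front and back, 18 mm above the floor: the torch slides in by its weight until they stop its tail about 19 mm above the floor.
- pin_20 (a joint): Sprung brass contact pin in the middle of the 20 mm well's floor: 0 free, standing 3 mm out of it; 0.003 m fully down, level with the floor (1.2 N to start, 2.4 N at the end). A torch must be pushed with about 7 to 12 N past the balls, which then snap into its groove and hold it home against the pin.
- pin_25 (a joint): Sprung brass contact pin in the middle of the 25 mm well's floor: 0 free, standing 3 mm out of it; 0.003 m fully down, level with the floor (1.2 N to start, 2.4 N at the end). A torch must be pushed with about 7 to 12 N past the balls, which then snap into its groove and hold it home against the pin.
- pin_30 (a joint): Sprung brass contact pin in the middle of the 30 mm well's floor: 0 free, standing 3 mm out of it; 0.003 m fully down, level with the floor (1.2 N to start, 2.4 N at the end). A torch must be pushed with about 7 to 12 N past the balls, which then snap into its groove and hold it home against the pin.
- pin_35 (a joint): Sprung brass contact pin in the middle of the 35 mm well's floor: 0 free, standing 3 mm out of it; 0.003 m fully down, level with the floor (1.2 N to start, 2.4 N at the end). A torch must be pushed with about 7 to 12 N past the balls, which then snap into its groove and hold it home against the pin.
- torch_20: Dark steel torch, loose, about 100 g, 140 mm long, upright on its tail: round barrel 20 mm across, tail edge bevelled 1.5 mm, groove 2.5 mm deep centred 20 mm above the tail, a round head 28 mm across from 104 mm up, lens up. Origin: centre of the tail end, z towards the lens. One of the three torches stands on the clipboard, two in the tray; which varies.
- torch_25: Dark steel torch, loose, about 130 g, 140 mm long, upright on its tail: round barrel 25 mm across, tail edge bevelled 1.5 mm, groove 2.5 mm deep centred 20 mm above the tail, a round head 33 mm across from 104 mm up, lens up. Origin: centre of the tail end, z towards the lens. One of the three torches stands on the clipboard, two in the tray; which varies.
- torch_30: Dark steel torch, loose, about 160 g, 140 mm long, upright on its tail: round barrel 30 mm across, tail edge bevelled 1.5 mm, groove 2.5 mm deep centred 20 mm above the tail, a round head 38 mm across from 104 mm up, lens up. Origin: centre of the tail end, z towards the lens. One of the three torches stands on the clipboard, two in the tray; which varies.
- clipboard: Wooden clipboard, fixed, 220 x 160 x 4 mm, with ruled paper and a steel clip 16 mm high at its +x end. Origin: centre of its underside. The torch on it stands on the 4 mm board within 40 mm of its centre.
- tray: Black open tray, fixed, 170 x 90 mm, 28 mm high, floor 4 mm thick, where the other two torches stand. Origin: centre of its underside.
- radio: Black handset radio standing on the desk, 36 x 58 x 115 mm plus an aerial to 213 mm; loose. Origin: centre of its underside.
- ink_pad: Closed ink pad, 72 x 112 x 19 mm, loose on the desk. Origin: centre of its underside.
- pen_cup: Empty dark steel pen cup, 76 mm across, 95 mm high, loose on the desk. Origin: centre of its underside.

How it is judged:
By the outcome, as a careful person would: the job done as asked, in the order asked, and still so for the second after the job is handed in, with the robot touching nothing.
It also fails if it takes over 72 s, if anything falls off the work surface, if the arm or the gripper's body presses on something with over 40 N, if the wrist force passes 120 N, or if a joint passes its speed limit or range.

### The arm

A 6-joint arm with a two-finger parallel gripper is mounted at the origin on the work surface. World frame = base frame: x ahead of the robot, y to its left, z up, the work surface at z = 0. Lengths are in mm, angles in rad, forces in N, time in s.
With the tool pointing down it reaches from about 250 to 775 mm from the base axis. Payload 4 kg.
Tool frame: the origin (TCP) lies at the very end of the fingers, on their centre line; the grasp point (between the pads) lies 19 mm behind it; z points along the fingers, y is the direction in which the jaws open and shut (so a half turn about z gives the same grasp; the last joint's range is limited). The gripper opens to 94 mm and grips with 3 to 60 N. Pads are 16 mm wide; open, the fingers measure 119 mm over their backs; the gripper's body (75 mm by 177 mm) begins 78 mm behind the grasp point.
Start: joints at [-1.356, 0.087, 1.371, -0, 1.684, -0.103], TCP at [171.861, -522.482, 171.506] pointing down, gripper open.
Joint ranges: [-3.1, 3.1], [-0.76, 2.03], [0.27, 2.55], [-1.08, 4.22], [0.17, 2.65], [-2.57, 2.57]. Speed limits (rad/s): [2.79, 2.79, 3.14, 3.14, 3.14, 3.14].

### API

Orientations are given as a unit quaternion [x, y, z, w].
In Python, from bench import r, eyes, workorder gives the robot as it stands. The module is installed in compiled form; this text tells all that it offers.
- The arm moves only by the tool send_rows, never from a script. Its argument "rows" is a list of rows, each an object with "hand": the finger opening in m, from 0 to 0.094; "delta_pos": the shift along the tool's x, y, z in m, a list of three; "twist": the turn, a rotation vector about the tool's x, y, z in rad, a list of three. In form: [{"hand": hand, "delta_pos": [dx, dy, dz], "twist": [ax, ay, az]}, ...]. A call has 1 to 5 rows; each row shifts and turns the commanded pose from where the row before left it, along the tool's axes as they then stand; what a row does not reach is not made up. A row lasts 1/8 s, in which the tool goes at most 62.5 mm and 10.7 degrees, less where a joint would pass 70% of its speed; a pose out of reach is approached as far as the arm can. A call is refused whole if a number of a shift passes 0.0625 or a number of a turn 0.188, either way. A call with a gripper value outside its range is refused whole. The fingers move at their own pace and stop on an object; the grip force is fixed at half the most. Time passes only in rows, so rows that do not move let the fingers close. It gives the time, the measured TCP pose, the force and the opening at its end, in the units of the state.
- r.observe(): the state, without advancing time (a new reading comes with each control period).
- eyes.snapshot(name): name is "scene" or "top" or "wrist"; returns (picture, depth): 384x512x3 uint8, red, green, blue; 384x512 float32, mm along the optical axis (not along the pixel's ray), 0 where there is no reading.
- eyes.get_calibration(name): a dict with "fx", "fy", "cx", "cy" (pixels), "R" (3x3) and "t" (3): a world point X has camera coordinates R X + t. Camera axes: x right, y down, z forward; pixel columns grow to the right and rows downward; lengths in mm; the calibration is good to about 2 mm. A picture is of the moment at which its call begins: read the wrist's pose just before it. get_calibration takes no time and is no camera call; for the wrist camera it gives the pose at the moment of the call.
- workorder.job_done(): hands the job in, once; it reports no verdict.
The state is a dict: "clock": time; "qpos": joint angles; "qd": joint speeds; "joint_torque": joint torques, N m; "position": TCP position; "orientation": TCP orientation; "contact_force": force on the tool from outside, world axes, zero at the start; "torque": the same for the moment, N m; "opening": opening from 0.0 (shut) to 1.0 (fully open).
Only numpy, scipy, OpenCV 4.12 (cv2) and the standard library are available. Lean on these libraries where they do the work, as an engineer would, in place of code of your own. Each camera call takes 0.05 s, during which the arm holds its last target.

## Working session

There is one attempt and no reset: what is moved stays moved. The work goes in short steps, Python scripts to look and compute and a tool call to move; the robot and the scene stay as the last step left them, time stands still between calls to the robot, and variables do not carry over. Pictures are saved under pics/ and viewed, and the job is handed in when it is done.

Besides the shell and the picture viewer there is one more tool, called after "Call:" by a JSON object that holds its "fn" and its "kwargs". send_rows: Moves the arm, as the interface text tells. Its arguments: {"type":"object","properties":{"rows":{"type":"array","items":{"type":"object","properties":{"hand":{"type":"number"},"delta_pos":{"type":"array","items":{"type":"number"}},"twist":{"type":"array","items":{"type":"number"}}}}}},"required":["rows"]}

```bash
mkdir -p pics; cat > h.py <<'E'
import numpy as np, cv2
from bench import r, eyes, workorder
def snap(n,tag):
    cal=eyes.get_calibration(n); p,d=eyes.snapshot(n)
    cv2.imwrite(f'pics/{tag}.png',p[:,:,::-1]); np.savez(f'pics/{tag}.npz',p=p,d=d,**{k:np.array(v) for k,v in cal.items()})
    return p,d,cal
def pts(d,c):
    R=np.array(c['R']);t=np.array(c['t'])
    v,u=np.mgrid[:d.shape[0],:d.shape[1]]
    X=np.stack([(u-c['cx'])/c['fx']*d,(v-c['cy'])/c['fy']*d,d],-1)
    return (X-t)@R
def proj(P,c):
    q=np.array(c['R'])@np.array(P,float)+np.array(c['t']); return c['fx']*q[0]/q[2]+c['cx'],c['fy']*q[1]/q[2]+c['cy']
def ray(u,v,z,c):
    R=np.array(c['R']);t=np.array(c['t']); o=-R.T@t; w=R.T@np.array([(u-c['cx'])/c['fx'],(v-c['cy'])/c['fy'],1]); return o+w*(z-o[2])/w[2]
def st():
    s=r.observe(); print({k:np.round(s[k],4).tolist() for k in ['clock','position','orientation','contact_force','torque','opening','qpos']})
E
python3 - <<'E'
from h import *
st()
for n in ['top','scene','wrist']:
    p,d,c=snap(n,n+'0'); print(n,{k:np.round(v,3).tolist() for k,v in c.items()})
E
```

```text
{'clock': 0.0, 'position': [171.7162, -521.8559, 170.3143], 'orientation': [0.9874, 0.1582, -0.0001, -0.0011], 'contact_force': [-1.0678, -0.0497, 0.3928], 'torque': [-0.016, -0.0562, 0.0134], 'opening': 0.9989, 'qpos': [-1.3561, 0.088, 1.3722, -0.0, 1.6836, -0.1031]}
top {'fx': 405.948, 'fy': 405.948, 'cx': 256.673, 'cy': 191.177, 'R': [[-0.021, -1.0, 0.023], [-0.984, 0.017, -0.18], [0.179, -0.026, -0.983]], 't': [4.538, 613.438, 1074.342]}
scene {'fx': 353.63, 'fy': 353.63, 'cx': 255.412, 'cy': 198.11, 'R': [[0.618, 0.786, 0.017], [0.593, -0.451, -0.667], [-0.517, 0.422, -0.745]], 't': [-366.46, -304.371, 1432.745]}
wrist {'fx': 270.009, 'fy': 270.009, 'cx': 254.418, 'cy': 188.055, 'R': [[0.311, -0.95, -0.003], [-0.92, -0.302, 0.249], [-0.238, -0.075, -0.968]], 't': [-549.479, -25.066, 391.556]}
```

View pics/top0.png

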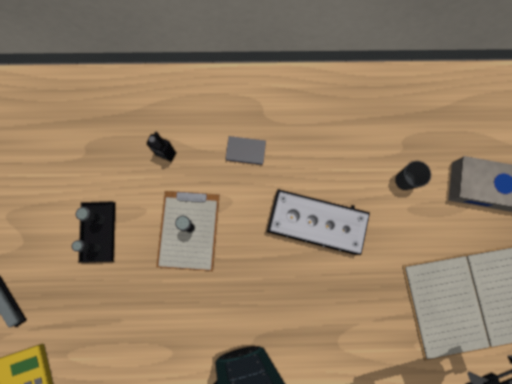

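View pics/scene0.png

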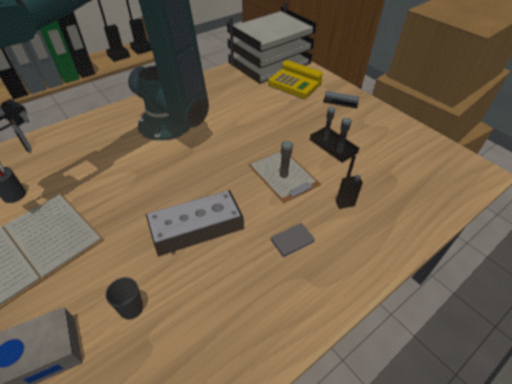

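View pics/wrist0.png

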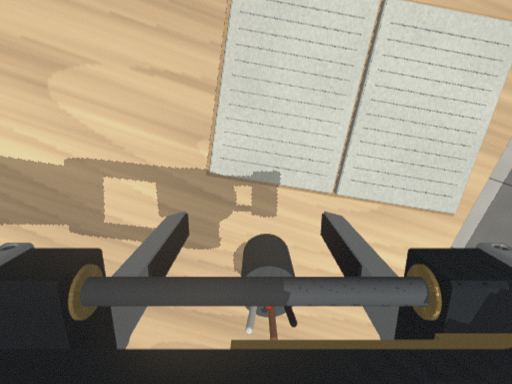

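The top view shows the torch on the clipboard at about px (185,224), the charger at (318,222) with its wells from (292,216) widest to (347,229) narrowest, the radio at (161,147), and the tray at (97,232). Next I'll measure these.

```bash
python3 - <<'E'
from h import *
z=np.load('pics/top0.npz'); p,d=z['p'],z['d']; c={k:z[k] for k in ['fx','fy','cx','cy','R','t']}
P=pts(d,c)
sub=P[185:270,150:230]; m=sub[...,2]>100
print('torch top n',m.sum(), 'range',sub[m].min(0),sub[m].max(0), np.median(sub[m],0))
for lo in (60,90,110,130):
    q=sub[(sub[...,2]>lo)]; print(lo,len(q),q.mean(0),np.ptp(q[:,:2],axis=0))
sub=P[180:265,260:380]; m=(sub[...,2]>50)&(sub[...,2]<70)
q=sub[m]; print('charger top',len(q),np.median(q[:,2])); rr=cv2.minAreaRect(q[:,:2].astype(np.float32)); print(rr, cv2.boxPoints(rr))
g=cv2.resize(p[180:265,260:380],None,fx=6,fy=6,interpolation=cv2.INTER_CUBIC); cv2.imwrite('pics/chg.png',g[:,:,::-1])
g=cv2.resize(p[180:280,150:230],None,fx=6,fy=6,interpolation=cv2.INTER_CUBIC); cv2.imwrite('pics/tor.png',g[:,:,::-1])
print('desk', np.median(P[285:300,250:350,2]))
for n,b in dict(radio=(125,170,140,180),clip=(185,270,150,230),tray=(195,270,70,120)).items():
    s=P[b[0]:b[1],b[2]:b[3]].reshape(-1,3)
    s=s[s[:,2]>(3 if n=='clip' else 15)]; print(n,len(s),s.min(0).round(),s.max(0).round())
E
```

```text
torch top n 245 range [411.0636806   22.32931864 108.2025688 ] [ 537.46863091  202.96676846 1166.64697551] [516.4460111  179.87721997 143.58705442]
60 259 [505.27565958 163.13915953 259.45803384] [126.40495031 180.63744981]
90 245 [504.869449   162.53012724 270.33751338] [126.40495031 180.63744981]
110 241 [504.82381263 162.36147373 273.02367227] [126.40495031 180.63744981]
130 223 [504.27268987 161.52249945 285.47144378] [126.40495031 180.63744981]
charger top 3908 58.903912502026344
((526.1463012695312, -175.6757354736328), (266.138427734375, 122.51033020019531), 74.52143859863281) [[ 431.5996   -287.57092 ]
 [ 549.6665   -320.26624 ]
 [ 620.693     -63.78055 ]
 [ 502.6261    -31.085236]]
desk -0.8438915077739866
radio 526 [411.  22.  15.] [ 765.  291. 1167.]
clip 3060 [402.  22.   3.] [ 646.  301. 1167.]
tray 975 [411.  22.  15.] [ 598.  491. 1167.]
```

View pics/chg.png

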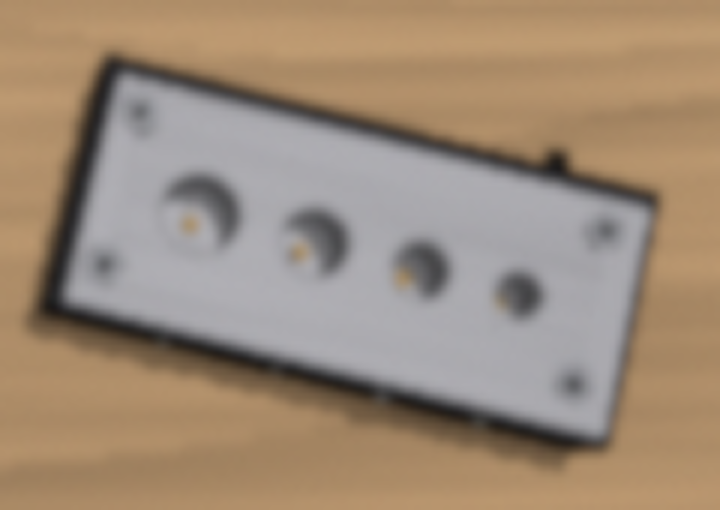

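View pics/tor.png

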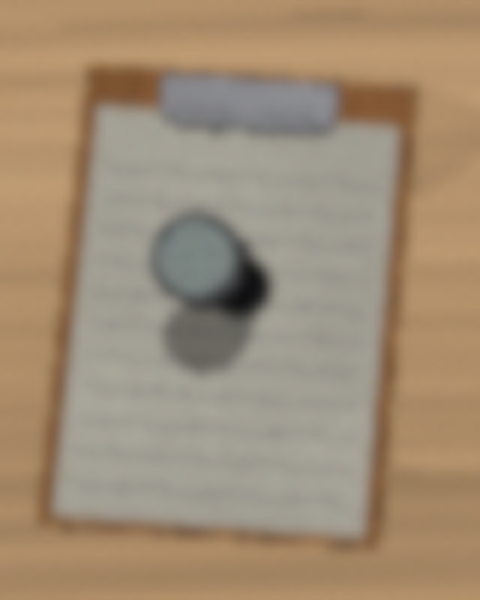

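```bash
python3 - <<'E'
from h import *
z=np.load('pics/top0.npz'); p,d=z['p'],z['d']; c={k:z[k] for k in ['fx','fy','cx','cy','R','t']}
P=pts(d,c)
for nm,(a,b,e,f),zz in [('clip',(205,245,165,205),144),('trayA',(195,225,70,95),144),('trayB',(230,260,65,92),144)]:
    m=np.zeros(d.shape,bool); m[a:b,e:f]=(abs(P[a:b,e:f,2]-zz)<14)
    v,u=np.nonzero(m); ct=P[m]
    (cx,cy),rad=cv2.minEnclosingCircle(np.stack([u,v],1).astype(np.float32))
    X=ray(cx,cy,zz,c); dep=np.median(d[m]); print(nm,m.sum(),cx,cy,rad,X.round(1),'area diam mm',2*np.sqrt(m.sum()/np.pi)*dep/c['fx'], ct[:,2].mean())
# charger frame
g=lambda x,y,zz: None
for nm,u,v in [('35',202,214),('30',317,243),('25',421,271),('20',519,295)]:
    X=ray(260+(u+.5)/6-.5,180+(v+.5)/6-.5,60,c); D=X[:2]-[526.1,-175.7]; a=np.deg2rad(-15.5)
    print(nm,X.round(1),'charger xy',D@[np.cos(a),np.sin(a)],D@[-np.sin(a),np.cos(a)])
# wrist cam offset from TCP in tool frame
from scipy.spatial.transform import Rotation as Ro
s=r.observe(); w=eyes.get_calibration('wrist'); T=Ro.from_quat(s['orientation']).as_matrix(); R=np.array(w['R'])
print('cam pos tool',T.T@(-R.T@w['t']-s['position']),'axis tool',T.T@R[2], 'toolaxes',T.round(3))
E
```

```text
clip 192 182.25 223.0 7.846277713775635 [519.1 184.1 144. ] area diam mm 39.34210913720129 143.19831105114312
trayA 161 82.17857360839844 214.0 7.452070236206055 [546.5 434.6 144. ] area diam mm 35.96408263418806 142.8270848942715
trayB 126 77.5 245.5 6.670932292938232 [468.2 441.7 144. ] area diam mm 31.371426461358705 142.5794941273849
35 [ 543.6 -106.2   60. ] charger xy -1.6706630514493448 71.68940326265599
30 [ 529.3 -158.4   60. ] charger xy -1.4999414798567656 17.54126219373905
25 [ 515.6 -205.5   60. ] charger xy -2.1392055457056895 -31.502301002543803
20 [ 503.8 -249.8   60. ] charger xy -1.6750029597853562 -77.391077689566
cam pos tool [  72.70715815    0.68761656 -213.58753188] axis tool [-2.49357433e-01 -8.68018102e-04  9.68411130e-01] toolaxes [[ 0.95   0.312 -0.   ]
 [ 0.312 -0.95   0.002]
 [ 0.    -0.002 -1.   ]]
```

The clipboard torch has the widest head (about 38 mm), so it's torch_30 and goes in the third well, seen at about (529,-158). I'll lift, go over the charger and look closely.

Call:
{"fn": "send_rows", "kwargs": {"rows": [{"hand": 0.094, "delta_pos": [0, 0, -0.05], "twist": [0, 0, 0]}, {"hand": 0.094, "delta_pos": [0.045, -0.023, 0], "twist": [0, 0, 0]}, {"hand": 0.094, "delta_pos": [0.045, -0.023, 0], "twist": [0, 0, 0]}, {"hand": 0.094, "delta_pos": [0.045, -0.023, 0], "twist": [0, 0, 0]}, {"hand": 0.094, "delta_pos": [0.045, -0.023, 0], "twist": [0, 0, 0]}]}}

```text
clock: 0.78
position: [314.9, -377.5, 221.1]
orientation: [0.987, 0.158, -0.0, -0.0]
contact_force: [0.8, -0.4, 0.7]
opening: 0.999
```

Call:
{"fn": "send_rows", "kwargs": {"rows": [{"hand": 0.094, "delta_pos": [0.045, -0.023, 0], "twist": [0, 0, 0]}, {"hand": 0.094, "delta_pos": [0.045, -0.023, 0], "twist": [0, 0, 0]}, {"hand": 0.094, "delta_pos": [0.045, -0.023, 0], "twist": [0, 0, 0]}, {"hand": 0.094, "delta_pos": [0.045, -0.023, 0], "twist": [0, 0, 0]}, {"hand": 0.094, "delta_pos": [0.045, -0.023, 0], "twist": [0, 0, 0]}]}}

```text
clock: 1.4
position: [492.7, -197.9, 221.2]
orientation: [0.987, 0.158, -0.0, 0.0]
contact_force: [0.4, -1.1, -0.4]
opening: 0.997
```

Call:
{"fn": "send_rows", "kwargs": {"rows": [{"hand": 0.094, "delta_pos": [0.045, -0.023, 0], "twist": [0, 0, 0]}, {"hand": 0.094, "delta_pos": [0, 0, 0.01], "twist": [0, 0, 0.15]}, {"hand": 0.094, "delta_pos": [0, 0, 0.01], "twist": [0, 0, 0.15]}, {"hand": 0.094, "delta_pos": [0, 0, 0.01], "twist": [0, 0, 0.15]}, {"hand": 0.094, "delta_pos": [0, 0, 0.01], "twist": [0, 0, 0.138]}]}}

```text
clock: 2.02
position: [527.2, -163.2, 180.6]
orientation: [0.991, -0.137, -0.0, -0.0]
contact_force: [0.6, -0.3, -0.6]
opening: 1.005
```

```bash
python3 - <<'E'
from h import *
st(); p,d,c=snap('wrist','w1'); st()
E
```

```text
{'clock': 2.025, 'position': [527.2421, -163.1856, 180.5948], 'orientation': [0.9906, -0.1369, -0.0005, -0.0001], 'contact_force': [0.5516, -0.2783, -0.6186], 'torque': [0.0355, -0.0763, 0.0214], 'opening': 1.0054, 'qpos': [-0.4028, 0.0908, 1.3489, -0.0001, 1.7029, 1.4426]}
{'clock': 2.075, 'position': [526.4621, -162.9429, 178.9216], 'orientation': [0.9904, -0.1383, -0.0019, -0.0004], 'contact_force': [-1.1631, -0.2265, -0.1335], 'torque': [0.0244, 0.0496, 0.0313], 'opening': 1.0023, 'qpos': [-0.4029, 0.0917, 1.3513, -0.0002, 1.7025, 1.4453]}
```

View pics/w1.png

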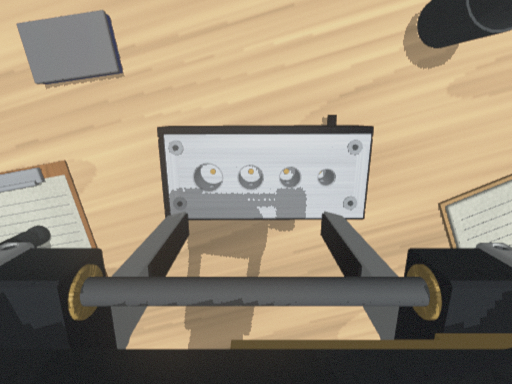

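The wrist view shows the well row at row 177, columns 208 (35), 250 (30), 289 (25) and 325 (20), all unobstructed. I'll measure the mouths by depth.

```bash
cat > m.py <<'E'
from h import *
import sys
def wells(tag):
    z=np.load(f'pics/{tag}.npz'); p,d=z['p'],z['d']; c={k:z[k] for k in ['fx','fy','cx','cy','R','t']}
    P=pts(d,c)
    m=((P[...,2]>45)&(P[...,2]<70)&(d>0)).astype(np.uint8); m=cv2.morphologyEx(m,cv2.MORPH_OPEN,np.ones((2,2)))
    n,l,s,_=cv2.connectedComponentsWithStats(m); k=1+np.argmax(s[1:,4]); print('block bbox',s[k])
    blk=(l==k).astype(np.uint8)
    ztop=np.median(P[blk>0][:,2]); print('ztop',ztop)
    q=P[blk>0][:,:2]; rr=cv2.minAreaRect(q.astype(np.float32)); print('outline',rr)
    x,y,w,h,_=s[k]; 
    low=np.zeros(d.shape,np.uint8); low[y+12:y+h-12,x+12:x+w-12]=(P[y+12:y+h-12,x+12:x+w-12,2]<ztop-4)
    n,l,s,ce=cv2.connectedComponentsWithStats(low)
    for i in range(1,n):
        if s[i,4]<60: continue
        v,u=np.nonzero(l==i); e=((u.min()+u.max())/2,(v.min()+v.max())/2); D=d.mean()
        X=ray(*e,60,c); C=ray(*ce[i],60,c); a=np.deg2rad(-15.5); L=X[:2]-[526.1,-175.7]
        dz=(np.array(c['R'])@X+c['t'])[2]
        print('comp',s[i],'mid',np.round(e,1),'X',X.round(1),'cent',C.round(1),'diam',2*np.sqrt(s[i,4]/np.pi)*dz/c['fx'],'w',s[i,2]*dz/c['fx'],'chg',(L@[np.cos(a),np.sin(a)]).round(1),(L@[-np.sin(a),np.cos(a)]).round(1))
wells(sys.argv[1])
E
python3 m.py w1
python3 -c "
import cv2;p=cv2.imread('pics/w1.png')[115:230,145:385];cv2.imwrite('pics/w1c.png',cv2.resize(p,None,fx=3.3,fy=3.3,interpolation=cv2.INTER_CUBIC))"
```

```text
block bbox [  158   127   217    95 17874]
ztop 60.293392126887824
outline ((515.9986572265625, -187.91197204589844), (290.16278076171875, 155.1017303466797), 74.68191528320312)
comp [195 164  27  27 583] mid [208. 177.] X [ 544.3 -107.    60. ] cent [ 543.9 -106.8   60. ] diam 34.466684035108486 w 34.15654467212736 chg -0.8 71.1
comp [239 166  24  24 437] mid [250.5 177.5] X [ 529.1 -158.6   60. ] cent [ 529.4 -158.4   60. ] diam 29.850309903231214 w 30.371364794984768 chg -1.7 17.3
comp [280 168  20  20 308] mid [289.5 177.5] X [ 515.6 -206.    60. ] cent [ 516.  -206.1   60. ] diam 25.056788113432717 w 25.306085940809396 chg -2.0 -32.0
comp [318 170  16  15 192] mid [325.5 177. ] X [ 503.9 -250.    60. ] cent [ 503.6 -250.    60. ] diam 19.771559480258883 w 20.23276487390151 chg -1.5 -77.5
```

View pics/w1c.png

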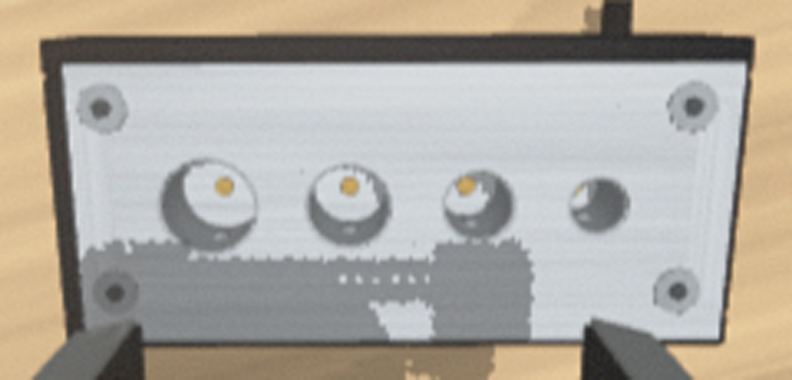

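The wrist and top views agree on well_30's mouth: (529.2,-158.5), 30 mm wide. Now to the torch.

Call:
{"fn": "send_rows", "kwargs": {"rows": [{"hand": 0.094, "delta_pos": [-0.017, -0.055, -0.01], "twist": [0, 0, 0]}, {"hand": 0.094, "delta_pos": [-0.017, -0.055, -0.01], "twist": [0, 0, 0]}, {"hand": 0.094, "delta_pos": [-0.017, -0.055, 0], "twist": [0, 0, 0]}, {"hand": 0.094, "delta_pos": [-0.017, -0.055, 0], "twist": [0, 0, 0]}, {"hand": 0.094, "delta_pos": [-0.017, -0.055, 0], "twist": [0, 0, 0]}]}}

```text
clock: 2.7
position: [518.6, 126.1, 201.6]
orientation: [0.991, -0.134, 0.0, 0.0]
contact_force: [1.0, -0.3, 0.7]
opening: 1.001
```

Call:
{"fn": "send_rows", "kwargs": {"rows": [{"hand": 0.094, "delta_pos": [-0.017, -0.055, 0], "twist": [0, 0, 0]}, {"hand": 0.094, "delta_pos": [0, 0, 0], "twist": [0, 0, 0]}]}}

```text
clock: 2.95
position: [516.3, 185.4, 201.0]
orientation: [0.991, -0.131, -0.001, -0.0]
contact_force: [-0.4, -0.4, -0.3]
opening: 1.003
```

```bash
python3 - <<'E'
from h import *
st(); p,d,c=snap('wrist','w2')
P=pts(d,c); m=(abs(P[...,2]-144)<8)&(d>0); m[:90]=0; m[270:]=0;m[:,:180]=0;m[:,330:]=0
n,l,s,ce=cv2.connectedComponentsWithStats(m.astype(np.uint8))
for i in range(1,n):
    if s[i,4]<300: continue
    X=ray(*ce[i],144,c); dz=(np.array(c['R'])@X+c['t'])[2]
    x=s[i]; M=ray(x[0]+(x[2]-1)/2,x[1]+(x[3]-1)/2,144,c)
    print(s[i],X.round(1),M.round(1),'diam',2*np.sqrt(s[i,4]/np.pi)*dz/c['fx'],x[2]*dz/c['fx'],P[l==i][:,2].mean())
E
```

```text
{'clock': 2.95, 'position': [516.3183, 185.4405, 201.0326], 'orientation': [0.9914, -0.1307, -0.0005, -0.0002], 'contact_force': [-0.4182, -0.3674, -0.2697], 'torque': [-0.0156, 0.0404, 0.0193], 'opening': 1.003, 'qpos': [0.2409, 0.0811, 1.3193, 0.0008, 1.7421, 2.074]}
[ 237  168   37   37 1077] [521.2 183.6 144. ] [521.3 183.4 144. ] diam 38.25872356430506 38.22691840514126 144.52071155395862
```

View pics/w2.png

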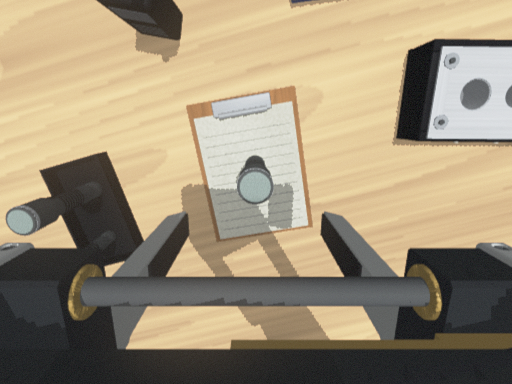

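Torch at (521.2,183.5) with a 38.3 mm head, confirming torch_30. I'll centre and descend to the barrel.

Call:
{"fn": "send_rows", "kwargs": {"rows": [{"hand": 0.094, "delta_pos": [0.0052, 0.0006, 0.03], "twist": [0, 0, 0]}, {"hand": 0.094, "delta_pos": [0, 0, 0.04], "twist": [0, 0, 0]}, {"hand": 0.094, "delta_pos": [0, 0, 0.04], "twist": [0, 0, 0]}, {"hand": 0.094, "delta_pos": [0, 0, 0.026], "twist": [0, 0, 0]}, {"hand": 0.094, "delta_pos": [0, 0, 0], "twist": [0, 0, 0]}]}}

```text
clock: 3.62
position: [520.3, 177.6, 62.8]
orientation: [0.991, -0.135, -0.003, 0.001]
contact_force: [-0.8, -0.5, -0.1]
opening: 1.0
```

Call:
{"fn": "send_rows", "kwargs": {"rows": [{"hand": 0.05, "delta_pos": [0, 0, 0], "twist": [0, 0, 0]}, {"hand": 0.04, "delta_pos": [0, 0, 0], "twist": [0, 0, 0]}, {"hand": 0.03, "delta_pos": [0, 0, 0], "twist": [0, 0, 0]}, {"hand": 0.02, "delta_pos": [0, 0, 0], "twist": [0, 0, 0]}, {"hand": 0.02, "delta_pos": [0, 0, 0], "twist": [0, 0, 0]}]}}

```text
clock: 4.25
position: [522.2, 180.0, 65.6]
orientation: [0.991, -0.135, 0.0, 0.0]
contact_force: [-0.3, 0.0, 0.9]
opening: 0.506
```

Call:
{"fn": "send_rows", "kwargs": {"rows": [{"hand": 0.02, "delta_pos": [0, 0, 0], "twist": [0, 0, 0]}, {"hand": 0.02, "delta_pos": [0, 0, 0], "twist": [0, 0, 0]}]}}

```text
clock: 4.5
position: [522.1, 179.9, 65.4]
orientation: [0.991, -0.135, -0.0, 0.0]
contact_force: [0.4, 0.9, -0.0]
opening: 0.4
```

```bash
python3 - <<'E'
from h import *
st(); p,d,c=snap('wrist','w3');st()
E
```

```text
{'clock': 4.5, 'position': [522.0778, 179.8659, 65.4193], 'orientation': [0.9909, -0.1346, -0.0, 0.0001], 'contact_force': [0.4058, 0.8536, -0.0201], 'torque': [-0.0055, 0.0585, -0.0078], 'opening': 0.4, 'qpos': [0.2293, 0.1368, 1.5283, -0.0002, 1.4765, 2.0702]}
{'clock': 4.55, 'position': [522.0709, 179.8642, 65.4244], 'orientation': [0.9909, -0.1346, -0.0, 0.0001], 'contact_force': [-0.0374, -1.0022, 0.4804], 'torque': [0.0175, 0.0154, 0.0192], 'opening': 0.405, 'qpos': [0.2293, 0.1368, 1.5283, -0.0002, 1.4765, 2.0702]}
```

View pics/w3.png

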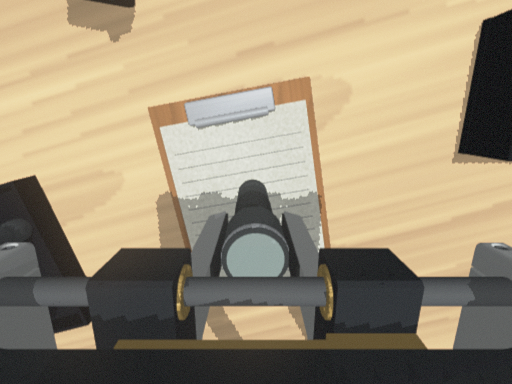

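The picture shows the fingers closed around the torch (lens at px 255,255). The 0.40 opening equals 38 mm, so they may be on the head. I'll let them settle.

Call:
{"fn": "send_rows", "kwargs": {"rows": [{"hand": 0.02, "delta_pos": [0, 0, 0], "twist": [0, 0, 0]}, {"hand": 0.02, "delta_pos": [0, 0, 0], "twist": [0, 0, 0]}]}}

```text
clock: 4.8
position: [522.1, 179.9, 65.4]
orientation: [0.991, -0.135, -0.0, 0.0]
contact_force: [0.4, 0.1, 0.6]
opening: 0.4
```

```bash
python3 - <<'E'
from h import *
st(); p,d,c=snap('wrist','w4')
P=pts(d,c); m=(abs(P[...,2]-144)<8)&(d>0); m[:90]=0; m[275:]=0;m[:,:180]=0;m[:,330:]=0
n,l,s,ce=cv2.connectedComponentsWithStats(m.astype(np.uint8))
for i in range(1,n):
    if s[i,4]<300: continue
    print(s[i],ray(*ce[i],144,c).round(1),P[l==i][:,2].mean())
p,d,c=snap('scene','s4'); 
cv2.imwrite('pics/s4c.png',cv2.resize(p[80:220,200:400],None,fx=4,fy=4)[:,:,::-1])
E
```

```text
{'clock': 4.8, 'position': [522.0864, 179.8667, 65.4151], 'orientation': [0.9909, -0.1347, -0.0, 0.0001], 'contact_force': [0.4475, 0.0746, 0.5931], 'torque': [0.0094, 0.0304, -0.0041], 'opening': 0.4, 'qpos': [0.2292, 0.1368, 1.5284, -0.0001, 1.4765, 2.0702]}
[ 195  223  121   52 3764] [525.4 178.6 144. ] 144.47102783087922
```

View pics/s4c.png

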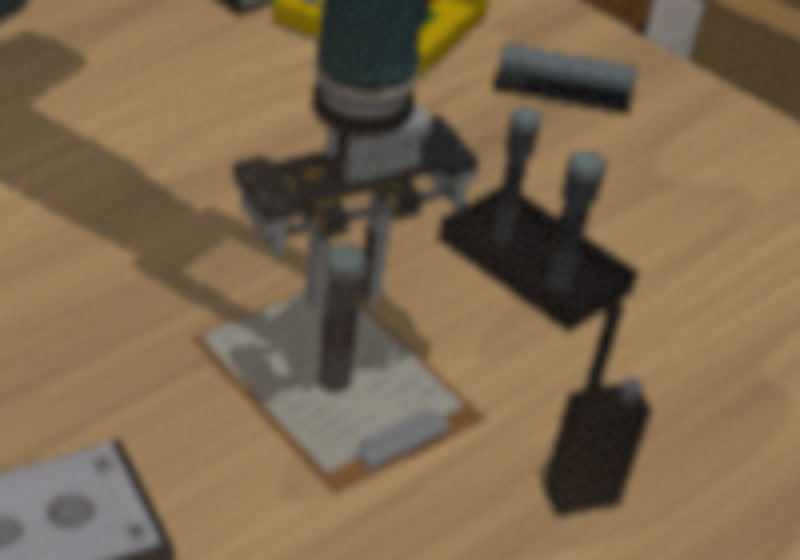

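The fingers have stopped at 37.6 mm, so they hold the head and not the barrel. I'll open, rise so the pads sit at mid-head, and regrip.

Call:
{"fn": "send_rows", "kwargs": {"rows": [{"hand": 0.06, "delta_pos": [0, 0, 0], "twist": [0, 0, 0]}, {"hand": 0.06, "delta_pos": [0, 0, 0], "twist": [0, 0, 0]}, {"hand": 0.06, "delta_pos": [0, 0, 0], "twist": [0, 0, 0]}, {"hand": 0.06, "delta_pos": [0, 0, -0.02], "twist": [0, 0, 0]}, {"hand": 0.06, "delta_pos": [0, 0, -0.02], "twist": [0, 0, 0]}]}}

```text
clock: 5.52
position: [521.8, 179.8, 105.5]
orientation: [0.991, -0.135, -0.0, 0.0]
contact_force: [0.4, -0.7, 0.2]
opening: 0.634
```

```bash
python3 - <<'E'
from h import *
st(); p,d,c=snap('wrist','w5')
P=pts(d,c); m=(abs(P[...,2]-144)<4)&(d>0); m[:90]=0; m[275:]=0;m[:,:215]=0;m[:,295:]=0
n,l,s,ce=cv2.connectedComponentsWithStats(m.astype(np.uint8))
for i in range(1,n):
    if s[i,4]<300: continue
    x=s[i];print(s[i],ray(*ce[i],144,c).round(1),ray(x[0]+(x[2]-1)/2,x[1]+(x[3]-1)/2,144,c),P[l==i][:,2].mean())
E
```

```text
{'clock': 5.525, 'position': [521.7723, 179.8282, 105.5496], 'orientation': [0.9909, -0.1347, -0.0005, 0.0002], 'contact_force': [0.3639, -0.6814, 0.1638], 'torque': [0.0428, 0.0265, -0.0354], 'opening': 0.6345, 'qpos': [0.2292, 0.1143, 1.4721, -0.0001, 1.5562, 2.0702]}
[ 224  202   55   53 2256] [521.5 182.3 144. ] [521.56800483 182.20432718 144.        ] 144.53253181471644
```

View pics/w5.png

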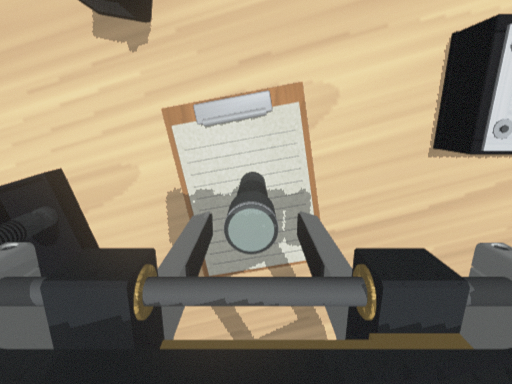

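The torch is still upright, lens at px (251,227). Closing at mid-head.

Call:
{"fn": "send_rows", "kwargs": {"rows": [{"hand": 0.045, "delta_pos": [0, -0.001, -0.001], "twist": [0, 0, 0]}, {"hand": 0.04, "delta_pos": [0, 0, 0], "twist": [0, 0, 0]}, {"hand": 0.03, "delta_pos": [0, 0, 0], "twist": [0, 0, 0]}, {"hand": 0.02, "delta_pos": [0, 0, 0], "twist": [0, 0, 0]}, {"hand": 0.02, "delta_pos": [0, 0, 0], "twist": [0, 0, 0]}]}}

```text
clock: 6.2
position: [521.9, 180.7, 105.6]
orientation: [0.991, -0.135, -0.001, 0.0]
contact_force: [-0.4, 0.1, -1.9]
opening: 0.388
```

Call:
{"fn": "send_rows", "kwargs": {"rows": [{"hand": 0.02, "delta_pos": [0, 0, 0], "twist": [0, 0, 0]}, {"hand": 0.02, "delta_pos": [0, 0, 0], "twist": [0, 0, 0]}, {"hand": 0.02, "delta_pos": [0, 0, -0.03], "twist": [0, 0, 0]}, {"hand": 0.02, "delta_pos": [0, 0, -0.045], "twist": [0, 0, 0]}, {"hand": 0.02, "delta_pos": [0, 0, -0.045], "twist": [0, 0, 0]}]}}

```text
clock: 6.82
position: [522.1, 180.8, 227.5]
orientation: [0.991, -0.135, -0.0, 0.0]
contact_force: [0.9, -0.1, -1.8]
opening: 0.39
```

```bash
python3 - <<'E'
from h import *
st(); p,d,c=snap('wrist','w6')
p,d,c=snap('scene','s6'); 
cv2.imwrite('pics/s6c.png',cv2.resize(p[50:220,200:400],None,fx=3.5,fy=3.5)[:,:,::-1])
E
```

```text
{'clock': 6.825, 'position': [522.0983, 180.8023, 227.4737], 'orientation': [0.9909, -0.1347, -0.0003, 0.0001], 'contact_force': [0.9188, -0.0893, -1.7552], 'torque': [0.0359, -0.0461, -0.0032], 'opening': 0.3901, 'qpos': [0.2308, 0.0895, 1.2583, -0.0001, 1.7943, 2.0718]}
```

View pics/s6c.png

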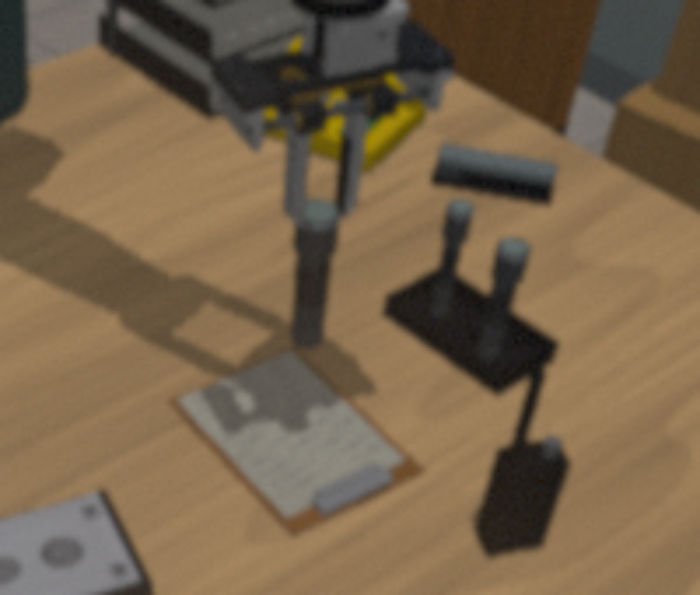

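View pics/w6.png

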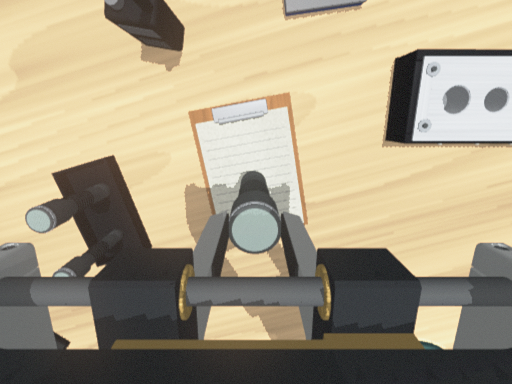

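```bash
python3 - <<'E'
from h import *
z=np.load('pics/w6.npz'); p,d=z['p'],z['d']; c={k:z[k] for k in ['fx','fy','cx','cy','R','t']}
P=pts(d,c); sub=P[195:262,215:300]; ss=p[195:262,215:300].astype(int)
m=(d>0)&(abs(P[...,2]-264)<6)&(p[...,1].astype(int)>p[...,0].astype(int)+8); m[:190]=0;m[268:]=0;m[:,:215]=0;m[:,300:]=0
n,l,s,ce=cv2.connectedComponentsWithStats(m.astype(np.uint8))
for i in range(1,n):
    if s[i,4]<300: continue
    zz=P[l==i][:,2].mean(); x=s[i]; print(x,zz,ray(*ce[i],264,c),ray(x[0]+(x[2]-1)/2,x[1]+(x[3]-1)/2,264,c))
E
```

```text
[ 232  208   46   44 1570] 267.1631809275941 [519.44283701 181.37077962 264.        ] [519.33626991 181.34447634 264.        ]
```

```bash
python3 - <<'E'
from h import *
z=np.load('pics/w6.npz'); p,d=z['p'],z['d']; c={k:z[k] for k in ['fx','fy','cx','cy','R','t']}
P=pts(d,c)
m=(d>0)&(P[...,2]>110)&(P[...,2]<225); m[:150]=0;m[215:]=0;m[:,:225]=0;m[:,280:]=0
v,u=np.nonzero(m); print(u.min(),u.max(),v.min(),v.max())
for row in range(v.min(),v.min()+30,4):
    cc=u[v==row]; print(row,cc.min(),cc.max(),P[row,(cc.min()+cc.max())//2].round(1))
uu=(u[v==v.min()]).mean(); 
print('top pt',ray(uu,v.min()-.5,124,c), ray(uu,v.min()-.5,125.5,c))
T=np.array([np.cos(np.deg2rad(-15.47)),np.sin(np.deg2rad(-15.47))]);X=ray(uu,v.min()-.5,125,c)[:2]; print('axis est at tail',X-T*14.7)
E
```

```text
238 269 171 196
171 251 255 [535.5 178.7 130.7]
175 244 262 [535.6 178.5 154.1]
179 242 265 [535.2 178.5 172.5]
183 241 265 [535.2 178.4 190.1]
187 240 266 [535.1 178.4 205.3]
191 239 268 [538.8 177.2 233.6]
195 238 269 [539.  177.1 245.7]Traceback (most recent call last):
  File "<stdin>", line 7, in <module>
    return umr_minimum(a, axis, None, out, keepdims, initial, where)
ValueError: zero-size array to reduction operation minimum which has no identity
```

The barrel's front surface is vertical to within 0.3 mm over 75 mm. Now over to the well.

Call:
{"fn": "send_rows", "kwargs": {"rows": [{"hand": 0.02, "delta_pos": [0.0165, 0.0543, 0], "twist": [0, 0, 0]}, {"hand": 0.02, "delta_pos": [0.0165, 0.0543, 0], "twist": [0, 0, 0]}, {"hand": 0.02, "delta_pos": [0.0165, 0.0543, 0], "twist": [0, 0, 0]}, {"hand": 0.02, "delta_pos": [0.0165, 0.0543, 0], "twist": [0, 0, 0]}, {"hand": 0.02, "delta_pos": [0.0165, 0.0543, 0], "twist": [0, 0, 0]}]}}

```text
clock: 7.55
position: [528.7, -104.4, 225.0]
orientation: [0.991, -0.135, -0.001, -0.0]
contact_force: [0.3, -0.6, -1.0]
opening: 0.388
```

Call:
{"fn": "send_rows", "kwargs": {"rows": [{"hand": 0.02, "delta_pos": [0.0165, 0.0543, 0], "twist": [0, 0, 0]}, {"hand": 0.02, "delta_pos": [0, 0, 0.03], "twist": [0, 0, 0]}, {"hand": 0.02, "delta_pos": [0, 0, 0.015], "twist": [0, 0, 0]}, {"hand": 0.02, "delta_pos": [0, 0, 0], "twist": [0, 0, 0]}, {"hand": 0.02, "delta_pos": [0, 0, 0], "twist": [0, 0, 0]}]}}

```text
clock: 8.18
position: [531.3, -158.9, 182.3]
orientation: [0.991, -0.134, 0.001, 0.0]
contact_force: [-0.5, 0.2, -1.6]
opening: 0.388
```

```bash
python3 - <<'E'
from h import *
st(); p,d,c=snap('wrist','w7'); snap('top','t7'); q=snap('scene','s7')[0]
st(); P=pts(d,c)
for row in range(150,200,5): print(row,P[row,252].round(1), P[row,245].round(1),P[row,260].round(1))
cv2.imwrite('pics/s7c.png',cv2.resize(q[130:260,130:260],None,fx=4.5,fy=4.5)[:,:,::-1])
E
```

```text
{'clock': 8.175, 'position': [531.2813, -158.8716, 182.2718], 'orientation': [0.991, -0.134, 0.0007, 0.0002], 'contact_force': [-0.4907, 0.2018, -1.6221], 'torque': [-0.0025, 0.0277, 0.0023], 'opening': 0.3877, 'qpos': [-0.3928, 0.0944, 1.3418, -0.0, 1.7041, 1.4468]}
{'clock': 8.325, 'position': [531.5299, -159.1997, 182.8878], 'orientation': [0.991, -0.1342, 0.0012, 0.0004], 'contact_force': [0.4829, -0.304, -2.6787], 'torque': [0.0448, -0.05, -0.041], 'opening': 0.3901, 'qpos': [-0.3931, 0.094, 1.341, -0.0001, 1.704, 1.4468]}
150 [ 566.1 -165.5   60.6] [ 568.3 -157.1   59.6] [ 563.5 -175.    60.4]
155 [ 560.2 -163.8   60.7] [ 562.5 -155.4   60.5] [ 557.7 -173.4   62.4]
160 [ 553.9 -162.    59. ] [ 556.4 -153.7   60. ] [ 551.5 -171.8   60.7]
165 [ 548.2 -160.5   61.4] [ 550.4 -151.9   60.3] [ 545.4 -170.1   60.9]
170 [ 533.7 -156.    13.9] [ 544.2 -150.2   60.2] [ 530.5 -167.    13.5]
175 [ 543.2 -159.4   98.7] [ 543.9 -151.2   91.6] [ 540.2 -168.    95.6]
180 [ 545.1 -160.3  133.3] [ 544.3 -152.4  120.5] [ 541.3 -167.7  125.8]
185 [ 545.1 -160.5  154.5] [ 544.5 -153.3  144.4] [ 541.4 -167.3  147.4]
190 [ 545.1 -160.7  172.8] [ 544.4 -153.9  163.5] [ 542.  -167.   168.1]
195 [ 547.5 -161.6  197.7] [ 548.2 -156.2  194.9] [ 545.9 -167.5  197.5]
```

View pics/w7.png

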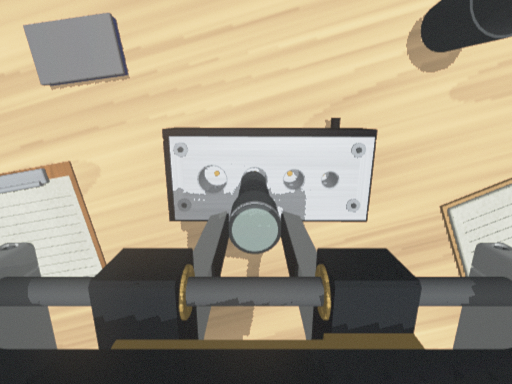

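View pics/s7c.png

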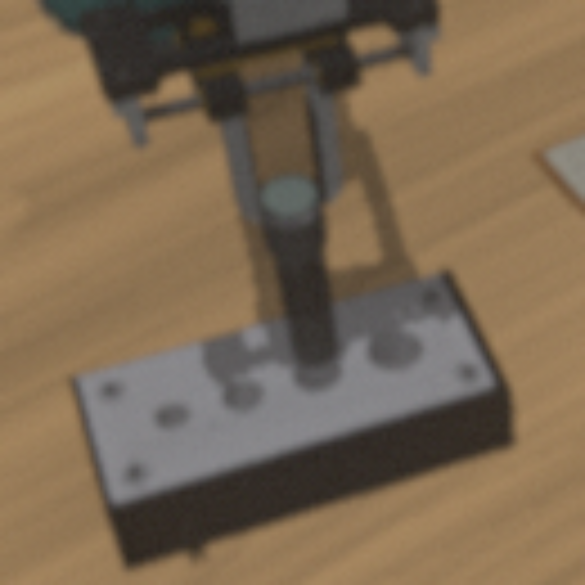

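The torch tail hangs just above the second hole from the left, px (253,172). I'll compare torch axis and well in this same picture.

```bash
python3 m.py w7 ; python3 - <<'E'
from h import *
from scipy.optimize import least_squares
z=np.load('pics/w7.npz'); p,d=z['p'],z['d']; c={k:z[k] for k in ['fx','fy','cx','cy','R','t']}
P=pts(d,c); m=np.zeros(d.shape,bool); m[172:194,236:270]=1
m&=(P[...,2]>95)&(P[...,2]<180); q=P[m]
f=least_squares(lambda a:np.hypot(q[:,0]-a[0]-a[2]*(q[:,2]-140),q[:,1]-a[1]-a[3]*(q[:,2]-140))-15,[530,-157,0,0],loss='soft_l1')
print(len(q),f.x, 'rms',np.sqrt(np.mean(f.fun**2)),'axis at tail 79:',f.x[:2]+f.x[2:]*(79-140))
E
```

```text
block bbox [  163   130   215    93 16136]
ztop 60.29556672616759
outline ((519.3685302734375, -180.5690460205078), (308.515625, 156.89193725585938), 74.56592559814453)
comp [199 166  28  27 580] mid [212.5 179. ] X [ 544.  -107.1   60. ] cent [ 543.9 -106.7   60. ] diam 34.614385894503485 w 35.66527740308369 chg -1.1 70.9
comp [244 168  23  15  78] mid [255. 175.] X [ 534.6 -160.6   60. ] cent [ 537.5 -164.    60. ] diam 12.644811193371357 w 29.18353013381635 chg 4.2 16.8
comp [284 170  20  20 304] mid [293.5 179.5] X [ 515.9 -206.3   60. ] cent [ 515.9 -206.1   60. ] diam 25.0668028453079 w 25.482209962044717 chg -1.6 -32.3
comp [322 172  16  16 189] mid [329.5 179.5] X [ 503.7 -250.5   60. ] cent [ 503.7 -250.1   60. ] diam 19.763108640361857 w 20.383993833587805 chg -1.6 -78.1
434 [ 5.29907901e+02 -1.57665034e+02  7.33092060e-03 -1.52564019e-02] rms 0.3331597126141181 axis at tail 79: [ 529.46071453 -156.73439352]
```

Correct by about 1 mm along tool y, then descend carefully.

Call:
{"fn": "send_rows", "kwargs": {"rows": [{"hand": 0.02, "delta_pos": [0, 0.0012, 0.005], "twist": [0, 0, 0]}, {"hand": 0.02, "delta_pos": [0, 0, 0.005], "twist": [0, 0, 0]}, {"hand": 0.02, "delta_pos": [0, 0, 0.003], "twist": [0, 0, 0]}, {"hand": 0.02, "delta_pos": [0, 0, 0.002], "twist": [0, 0, 0]}]}}

```text
clock: 8.82
position: [530.3, -160.7, 166.0]
orientation: [0.991, -0.135, -0.0, -0.0]
contact_force: [-0.6, 1.0, -1.7]
opening: 0.392
```

Call:
{"fn": "send_rows", "kwargs": {"rows": [{"hand": 0.02, "delta_pos": [0, 0, 0.001], "twist": [0, 0, 0]}, {"hand": 0.02, "delta_pos": [0, 0, 0.001], "twist": [0, 0, 0]}]}}

```text
clock: 9.07
position: [530.6, -160.7, 164.5]
orientation: [0.991, -0.135, 0.0, 0.0]
contact_force: [0.6, -0.5, -1.3]
opening: 0.387
```

Call:
{"fn": "send_rows", "kwargs": {"rows": [{"hand": 0.02, "delta_pos": [0, 0, 0.001], "twist": [0, 0, 0]}, {"hand": 0.02, "delta_pos": [0, 0, 0.001], "twist": [0, 0, 0]}]}}

```text
clock: 9.32
position: [530.5, -160.7, 162.5]
orientation: [0.991, -0.135, 0.0, 0.0]
contact_force: [0.9, 0.2, -2.0]
opening: 0.386
```

```bash
python3 - <<'E'
from h import *
st()
E
```

```text
{'clock': 9.325, 'position': [530.546, -160.7236, 162.5305], 'orientation': [0.9909, -0.1347, 0.0001, 0.0001], 'contact_force': [0.8551, 0.2251, -2.0234], 'torque': [0.0331, -0.0461, -0.0568], 'opening': 0.3858, 'qpos': [-0.3964, 0.0986, 1.376, -0.0001, 1.6667, 1.4446]}
```

Call:
{"fn": "send_rows", "kwargs": {"rows": [{"hand": 0.02, "delta_pos": [0, 0, 0.001], "twist": [0, 0, 0]}, {"hand": 0.02, "delta_pos": [0, 0, 0], "twist": [0, 0, 0]}]}}

```text
clock: 9.57
position: [530.4, -160.7, 161.3]
orientation: [0.991, -0.135, -0.0, 0.0]
contact_force: [-0.4, -0.1, -1.0]
opening: 0.388
```

Call:
{"fn": "send_rows", "kwargs": {"rows": [{"hand": 0.02, "delta_pos": [0, 0, 0.001], "twist": [0, 0, 0]}, {"hand": 0.02, "delta_pos": [0, 0, 0], "twist": [0, 0, 0]}]}}

```text
clock: 9.82
position: [530.4, -160.7, 160.4]
orientation: [0.991, -0.135, -0.0, 0.0]
contact_force: [-0.7, -0.6, -1.6]
opening: 0.39
```

Call:
{"fn": "send_rows", "kwargs": {"rows": [{"hand": 0.02, "delta_pos": [0, 0, 0.001], "twist": [0, 0, 0]}, {"hand": 0.02, "delta_pos": [0, 0, 0], "twist": [0, 0, 0]}]}}

```text
clock: 10.07
position: [530.4, -160.7, 159.4]
orientation: [0.991, -0.135, -0.0, 0.0]
contact_force: [0.0, -0.7, -1.9]
opening: 0.387
```

Call:
{"fn": "send_rows", "kwargs": {"rows": [{"hand": 0.02, "delta_pos": [0, 0, 0.001], "twist": [0, 0, 0]}, {"hand": 0.02, "delta_pos": [0, 0, 0], "twist": [0, 0, 0]}]}}

```text
clock: 10.32
position: [530.4, -160.6, 158.3]
orientation: [0.991, -0.135, -0.0, -0.0]
contact_force: [-0.1, -0.4, -2.1]
opening: 0.388
```

No contact, with the tail estimated 5 mm below the rim, so it seems to be in. I'll continue in small steps.

Call:
{"fn": "send_rows", "kwargs": {"rows": [{"hand": 0.02, "delta_pos": [0, 0, 0.0015], "twist": [0, 0, 0]}, {"hand": 0.02, "delta_pos": [0, 0, 0.0015], "twist": [0, 0, 0]}]}}

```text
clock: 10.58
position: [530.5, -160.7, 155.3]
orientation: [0.991, -0.135, -0.0, 0.0]
contact_force: [0.0, 0.4, -1.5]
opening: 0.386
```

Call:
{"fn": "send_rows", "kwargs": {"rows": [{"hand": 0.02, "delta_pos": [0, 0, 0.0015], "twist": [0, 0, 0]}, {"hand": 0.02, "delta_pos": [0, 0, 0.0015], "twist": [0, 0, 0]}]}}

```text
clock: 10.82
position: [530.4, -160.7, 152.3]
orientation: [0.991, -0.135, -0.0, 0.0]
contact_force: [0.1, 1.3, -1.2]
opening: 0.387
```

Call:
{"fn": "send_rows", "kwargs": {"rows": [{"hand": 0.02, "delta_pos": [0, 0, 0.0015], "twist": [0, 0, 0]}, {"hand": 0.02, "delta_pos": [0, 0, 0.0015], "twist": [0, 0, 0]}]}}

```text
clock: 11.08
position: [530.5, -160.7, 149.4]
orientation: [0.991, -0.135, 0.0, 0.0]
contact_force: [0.6, 0.5, -1.9]
opening: 0.385
```

```bash
python3 - <<'E'
from h import *
st(); q=snap('scene','s8')[0]
cv2.imwrite('pics/s8c.png',cv2.resize(q[130:260,130:260],None,fx=4.5,fy=4.5)[:,:,::-1])
E
```

```text
{'clock': 11.075, 'position': [530.511, -160.6651, 149.4048], 'orientation': [0.9909, -0.1347, 0.0001, 0.0], 'contact_force': [0.6476, 0.4854, -1.9149], 'torque': [0.0597, -0.0179, -0.0624], 'opening': 0.3851, 'qpos': [-0.3964, 0.102, 1.3983, -0.0, 1.6412, 1.4446]}
```

View pics/s8c.png

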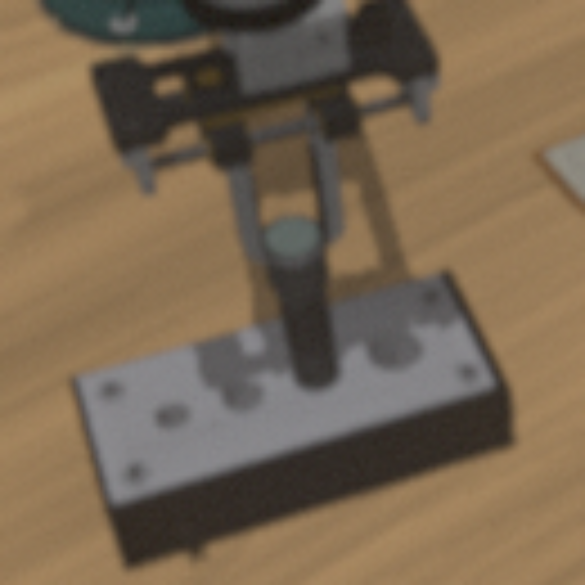

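The torch is in the third well, about 14 mm deep, with no side load. Going on down to the balls.

Call:
{"fn": "send_rows", "kwargs": {"rows": [{"hand": 0.02, "delta_pos": [0, 0, 0.002], "twist": [0, 0, 0]}, {"hand": 0.02, "delta_pos": [0, 0, 0.002], "twist": [0, 0, 0]}, {"hand": 0.02, "delta_pos": [0, 0, 0.002], "twist": [0, 0, 0]}, {"hand": 0.02, "delta_pos": [0, 0, 0.002], "twist": [0, 0, 0]}]}}

```text
clock: 11.62
position: [530.5, -160.7, 141.3]
orientation: [0.991, -0.135, -0.0, 0.0]
contact_force: [0.5, 0.4, -2.0]
opening: 0.386
```

Call:
{"fn": "send_rows", "kwargs": {"rows": [{"hand": 0.02, "delta_pos": [0, 0, 0.0015], "twist": [0, 0, 0]}, {"hand": 0.02, "delta_pos": [0, 0, 0.001], "twist": [0, 0, 0]}]}}

```text
clock: 11.88
position: [530.5, -160.7, 138.9]
orientation: [0.991, -0.135, -0.0, 0.0]
contact_force: [-0.6, -0.1, -0.6]
opening: 0.385
```

Call:
{"fn": "send_rows", "kwargs": {"rows": [{"hand": 0.02, "delta_pos": [0, 0, 0.001], "twist": [0, 0, 0]}, {"hand": 0.02, "delta_pos": [0, 0, 0.001], "twist": [0, 0, 0]}]}}

```text
clock: 12.12
position: [530.5, -160.7, 137.0]
orientation: [0.991, -0.135, 0.0, 0.0]
contact_force: [0.1, 1.0, -1.7]
opening: 0.389
```

Call:
{"fn": "send_rows", "kwargs": {"rows": [{"hand": 0.02, "delta_pos": [0, 0, 0.001], "twist": [0, 0, 0]}]}}

```text
clock: 12.25
position: [530.5, -160.7, 136.0]
orientation: [0.991, -0.135, 0.0, 0.0]
contact_force: [0.6, 0.1, -1.7]
opening: 0.386
```

Call:
{"fn": "send_rows", "kwargs": {"rows": [{"hand": 0.02, "delta_pos": [0, 0, 0.001], "twist": [0, 0, 0]}]}}

```text
clock: 12.38
position: [530.6, -160.7, 135.2]
orientation: [0.991, -0.135, 0.0, 0.0]
contact_force: [1.0, 0.2, 0.9]
opening: 0.39
```

Call:
{"fn": "send_rows", "kwargs": {"rows": [{"hand": 0.02, "delta_pos": [0, 0, 0.001], "twist": [0, 0, 0]}]}}

```text
clock: 12.5
position: [531.0, -160.9, 134.9]
orientation: [0.991, -0.135, 0.001, 0.0]
contact_force: [0.7, 0.2, 3.7]
opening: 0.388
```

Call:
{"fn": "send_rows", "kwargs": {"rows": [{"hand": 0.02, "delta_pos": [0, 0, 0.0005], "twist": [0, 0, 0]}]}}

```text
clock: 12.62
position: [531.2, -160.9, 134.8]
orientation: [0.991, -0.135, 0.001, 0.0]
contact_force: [0.4, 1.0, 4.1]
opening: 0.387
```

Ball contact at TCP z≈135, as expected (tail 19 mm above the floor). Pressing on, gently.

Call:
{"fn": "send_rows", "kwargs": {"rows": [{"hand": 0.02, "delta_pos": [0, 0, 0.001], "twist": [0, 0, 0]}]}}

```text
clock: 12.75
position: [531.6, -161.1, 134.4]
orientation: [0.991, -0.135, 0.002, 0.0]
contact_force: [0.4, 1.1, 7.4]
opening: 0.39
```

Call:
{"fn": "send_rows", "kwargs": {"rows": [{"hand": 0.02, "delta_pos": [0, 0, 0.001], "twist": [0, 0, 0]}]}}

```text
clock: 12.88
position: [532.1, -161.2, 134.2]
orientation: [0.991, -0.135, 0.003, 0.001]
contact_force: [0.5, 0.5, 9.5]
opening: 0.389
```

Call:
{"fn": "send_rows", "kwargs": {"rows": [{"hand": 0.02, "delta_pos": [0, 0, 0.0005], "twist": [0, 0, 0]}]}}

```text
clock: 13.0
position: [532.4, -161.3, 134.0]
orientation: [0.991, -0.135, 0.003, 0.001]
contact_force: [-0.9, 0.4, 10.2]
opening: 0.393
```

Call:
{"fn": "send_rows", "kwargs": {"rows": [{"hand": 0.02, "delta_pos": [0, 0, 0.0005], "twist": [0, 0, 0]}]}}

```text
clock: 13.12
position: [532.6, -161.4, 134.0]
orientation: [0.991, -0.135, 0.003, 0.001]
contact_force: [-0.0, 1.2, 10.1]
opening: 0.389
```

Call:
{"fn": "send_rows", "kwargs": {"rows": [{"hand": 0.02, "delta_pos": [0, 0, 0.0005], "twist": [0, 0, 0]}]}}

```text
clock: 13.25
position: [532.6, -161.3, 133.7]
orientation: [0.991, -0.135, 0.003, 0.001]
contact_force: [-0.0, 0.5, 11.7]
opening: 0.39
```

Call:
{"fn": "send_rows", "kwargs": {"rows": [{"hand": 0.02, "delta_pos": [0, 0, 0.0005], "twist": [0, 0, 0]}]}}

```text
clock: 13.38
position: [532.7, -161.3, 133.6]
orientation: [0.991, -0.135, 0.004, 0.001]
contact_force: [-0.7, 0.8, 12.3]
opening: 0.386
```

```bash
python3 - <<'E'
from h import *
st(); p,d,c=snap('wrist','w9'); q=snap('scene','s9')[0];st()
cv2.imwrite('pics/s9c.png',cv2.resize(q[130:260,130:260],None,fx=4.5,fy=4.5)[:,:,::-1])
E
```

```text
{'clock': 13.375, 'position': [532.6573, -161.3493, 133.5859], 'orientation': [0.9909, -0.1346, 0.0037, 0.0008], 'contact_force': [-0.67, 0.7657, 12.2545], 'torque': [0.3165, 0.0785, -0.0198], 'opening': 0.3863, 'qpos': [-0.3963, 0.1057, 1.4256, 0.0004, 1.6027, 1.4446]}
{'clock': 13.475, 'position': [532.8251, -161.4116, 133.3962], 'orientation': [0.9909, -0.1346, 0.0039, 0.0008], 'contact_force': [0.5042, 0.2681, 9.9822], 'torque': [0.233, -0.0866, -0.0109], 'opening': 0.3876, 'qpos': [-0.3963, 0.1059, 1.4258, 0.0004, 1.602, 1.4446]}
```

View pics/s9c.png

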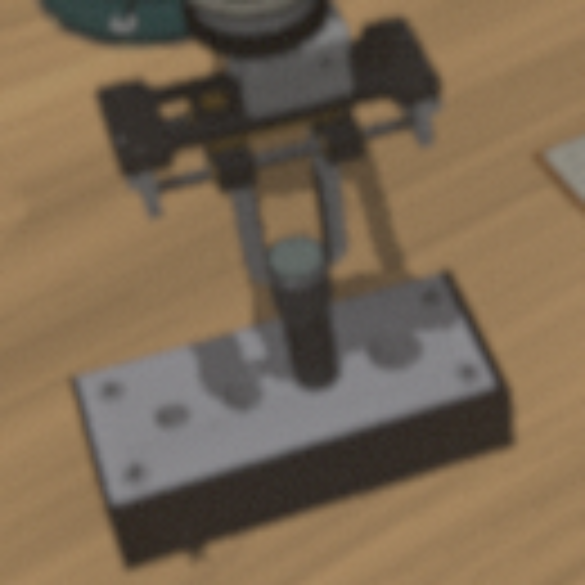

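View pics/w9.png

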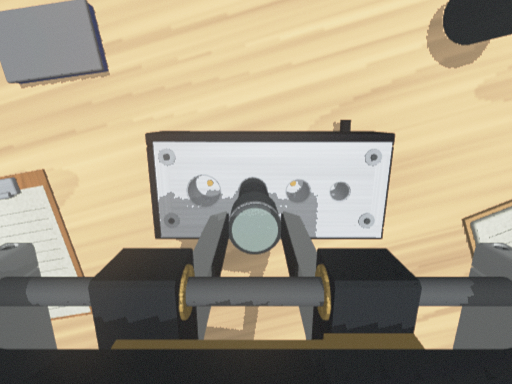

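The torch stands straight in the third well (px 252,190 in the wrist view), and the force is easing as the balls yield. Pressing on.

Call:
{"fn": "send_rows", "kwargs": {"rows": [{"hand": 0.02, "delta_pos": [0, 0, 0.001], "twist": [0, 0, 0]}]}}

```text
clock: 13.6
position: [532.1, -161.1, 131.4]
orientation: [0.991, -0.135, 0.003, 0.001]
contact_force: [0.0, -0.1, 7.7]
opening: 0.386
```

Call:
{"fn": "send_rows", "kwargs": {"rows": [{"hand": 0.02, "delta_pos": [0, 0, 0.001], "twist": [0, 0, 0]}]}}

```text
clock: 13.72
position: [531.9, -161.0, 129.7]
orientation: [0.991, -0.135, 0.002, 0.0]
contact_force: [0.1, 0.4, 4.6]
opening: 0.39
```

Call:
{"fn": "send_rows", "kwargs": {"rows": [{"hand": 0.02, "delta_pos": [0, 0, 0], "twist": [0, 0, 0]}]}}

```text
clock: 13.85
position: [530.7, -160.7, 128.0]
orientation: [0.991, -0.135, 0.0, 0.0]
contact_force: [-0.1, 1.1, 3.3]
opening: 0.388
```

The balls have given way and the torch is sliding in. It should be home at TCP z≈116.5.

Call:
{"fn": "send_rows", "kwargs": {"rows": [{"hand": 0.02, "delta_pos": [0, 0, 0.001], "twist": [0, 0, 0]}, {"hand": 0.02, "delta_pos": [0, 0, 0.001], "twist": [0, 0, 0]}, {"hand": 0.02, "delta_pos": [0, 0, 0.001], "twist": [0, 0, 0]}]}}

```text
clock: 14.22
position: [530.3, -160.5, 124.0]
orientation: [0.991, -0.135, -0.0, -0.0]
contact_force: [-0.2, 1.3, 1.8]
opening: 0.388
```

Call:
{"fn": "send_rows", "kwargs": {"rows": [{"hand": 0.02, "delta_pos": [0, 0, 0.001], "twist": [0, 0, 0]}, {"hand": 0.02, "delta_pos": [0, 0, 0.001], "twist": [0, 0, 0]}, {"hand": 0.02, "delta_pos": [0, 0, 0.001], "twist": [0, 0, 0]}]}}

```text
clock: 14.6
position: [530.3, -160.6, 121.0]
orientation: [0.991, -0.135, -0.0, -0.0]
contact_force: [-0.6, 1.1, -1.3]
opening: 0.385
```

Call:
{"fn": "send_rows", "kwargs": {"rows": [{"hand": 0.02, "delta_pos": [0, 0, 0.001], "twist": [0, 0, 0]}]}}

```text
clock: 14.72
position: [529.8, -160.3, 119.1]
orientation: [0.991, -0.135, -0.001, -0.0]
contact_force: [-0.9, 0.2, -3.9]
opening: 0.386
```

Call:
{"fn": "send_rows", "kwargs": {"rows": [{"hand": 0.02, "delta_pos": [0, 0, 0.001], "twist": [0, 0, 0]}]}}

```text
clock: 14.85
position: [529.7, -160.3, 118.0]
orientation: [0.991, -0.135, -0.001, -0.0]
contact_force: [0.1, 1.1, -3.3]
opening: 0.388
```

Call:
{"fn": "send_rows", "kwargs": {"rows": [{"hand": 0.02, "delta_pos": [0, 0, 0.001], "twist": [0, 0, 0]}]}}

```text
clock: 14.98
position: [530.0, -160.4, 117.5]
orientation: [0.991, -0.135, -0.001, -0.0]
contact_force: [-0.4, 0.9, -2.3]
opening: 0.384
```

The balls are pulling it into the groove. I'll go on until it bottoms.

Call:
{"fn": "send_rows", "kwargs": {"rows": [{"hand": 0.02, "delta_pos": [0, 0, 0.001], "twist": [0, 0, 0]}]}}

```text
clock: 15.1
position: [530.3, -160.5, 117.0]
orientation: [0.991, -0.135, -0.0, -0.0]
contact_force: [0.7, 0.8, -3.7]
opening: 0.385
```

Call:
{"fn": "send_rows", "kwargs": {"rows": [{"hand": 0.02, "delta_pos": [0, 0, 0.001], "twist": [0, 0, 0]}]}}

```text
clock: 15.22
position: [530.6, -160.6, 116.7]
orientation: [0.991, -0.135, 0.0, -0.0]
contact_force: [-0.2, 2.6, -1.2]
opening: 0.387
```

Call:
{"fn": "send_rows", "kwargs": {"rows": [{"hand": 0.02, "delta_pos": [0, 0, 0.0005], "twist": [0, 0, 0]}]}}

```text
clock: 15.35
position: [530.8, -160.7, 116.6]
orientation: [0.991, -0.135, 0.001, 0.0]
contact_force: [0.0, 2.0, -0.7]
opening: 0.386
```

Call:
{"fn": "send_rows", "kwargs": {"rows": [{"hand": 0.02, "delta_pos": [0, 0, 0.0005], "twist": [0, 0, 0]}]}}

```text
clock: 15.48
position: [531.0, -160.8, 116.4]
orientation: [0.991, -0.135, 0.001, 0.0]
contact_force: [-0.2, 2.1, 1.7]
opening: 0.389
```

Call:
{"fn": "send_rows", "kwargs": {"rows": [{"hand": 0.02, "delta_pos": [0, 0, 0.001], "twist": [0, 0, 0]}]}}

```text
clock: 15.6
position: [531.3, -160.8, 116.1]
orientation: [0.991, -0.135, 0.001, 0.0]
contact_force: [-1.9, 2.5, 5.9]
opening: 0.387
```

Call:
{"fn": "send_rows", "kwargs": {"rows": [{"hand": 0.02, "delta_pos": [0, 0, 0.001], "twist": [0, 0, 0]}]}}

```text
clock: 15.72
position: [531.7, -160.9, 116.1]
orientation: [0.991, -0.135, 0.002, 0.0]
contact_force: [-0.9, 3.1, 9.3]
opening: 0.387
```

Call:
{"fn": "send_rows", "kwargs": {"rows": [{"hand": 0.02, "delta_pos": [0, 0, 0.001], "twist": [0, 0, 0]}]}}

```text
clock: 15.85
position: [532.1, -161.0, 116.0]
orientation: [0.991, -0.135, 0.003, 0.0]
contact_force: [-1.3, 3.0, 11.5]
opening: 0.393
```

Call:
{"fn": "send_rows", "kwargs": {"rows": [{"hand": 0.02, "delta_pos": [0, 0, 0], "twist": [0, 0, 0]}]}}

```text
clock: 15.98
position: [532.0, -161.0, 116.1]
orientation: [0.991, -0.135, 0.003, 0.0]
contact_force: [-1.3, 2.8, 9.9]
opening: 0.386
```

It has bottomed: z steady at 116.0 under rising force, 19.2 mm below the first ball contact. Relieve, release, back off.

Call:
{"fn": "send_rows", "kwargs": {"rows": [{"hand": 0.02, "delta_pos": [0, 0, -0.0025], "twist": [0, 0, 0]}, {"hand": 0.06, "delta_pos": [0, 0, 0], "twist": [0, 0, 0]}, {"hand": 0.07, "delta_pos": [0, 0, 0], "twist": [0, 0, 0]}, {"hand": 0.07, "delta_pos": [0, 0, 0], "twist": [0, 0, 0]}, {"hand": 0.07, "delta_pos": [0, 0, 0], "twist": [0, 0, 0]}]}}

```text
clock: 16.6
position: [530.3, -160.9, 114.6]
orientation: [0.991, -0.135, -0.0, 0.0]
contact_force: [-0.5, -0.3, 0.5]
opening: 0.738
```

Call:
{"fn": "send_rows", "kwargs": {"rows": [{"hand": 0.07, "delta_pos": [0, 0, 0], "twist": [0, 0, 0]}, {"hand": 0.07, "delta_pos": [0, 0, -0.02], "twist": [0, 0, 0]}, {"hand": 0.07, "delta_pos": [0, 0, -0.04], "twist": [0, 0, 0]}, {"hand": 0.07, "delta_pos": [0, 0, -0.04], "twist": [0, 0, 0]}, {"hand": 0.07, "delta_pos": [0, 0, 0], "twist": [0, 0, 0]}]}}

```text
clock: 17.23
position: [532.5, -161.6, 219.4]
orientation: [0.991, -0.135, 0.004, 0.001]
contact_force: [0.0, -0.8, -0.3]
opening: 0.744
```

```bash
python3 - <<'E'
from h import *
from scipy.optimize import least_squares
st(); p,d,c=snap('wrist','w10'); q=snap('scene','s10')[0]; t,td,tc=snap('top','t10')
cv2.imwrite('pics/s10c.png',cv2.resize(q[130:260,130:260],None,fx=4.5,fy=4.5)[:,:,::-1])
P=pts(d,c); m=(d>0)&(abs(P[...,2]-155)<12)&(np.hypot(P[...,0]-529,P[...,1]+158)<25)
blk=(d>0)&(abs(P[...,2]-60)<5)&(np.hypot(P[...,0]-526,P[...,1]+176)<100)
print('lens z',np.median(P[m][:,2]),m.sum(),'block z',np.median(P[blk][:,2]))
m&=abs(P[...,2]-np.median(P[m][:,2]))<3; v,u=np.nonzero(m); print('lens at',ray(u.mean(),v.mean(),155,c))
P=pts(td,tc); m=(td>0)&(abs(P[...,2]-155)<12)&(np.hypot(P[...,0]-529,P[...,1]+158)<25); print('top cam lens z',np.median(P[m][:,2]),m.sum())
E
```

```text
{'clock': 17.225, 'position': [532.4558, -161.554, 219.4318], 'orientation': [0.9909, -0.1347, 0.0042, 0.0012], 'contact_force': [0.0131, -0.8308, -0.3308], 'torque': [0.0391, -0.0282, 0.0184], 'opening': 0.7441, 'qpos': [-0.3963, 0.0901, 1.2735, -0.0002, 1.7693, 1.4446]}
lens z 155.7012135477195 1019 block z 60.318586043137714
lens at [ 529.57950339 -159.41563405  155.        ]
top cam lens z 154.14605781650118 9
```

View pics/w10.png

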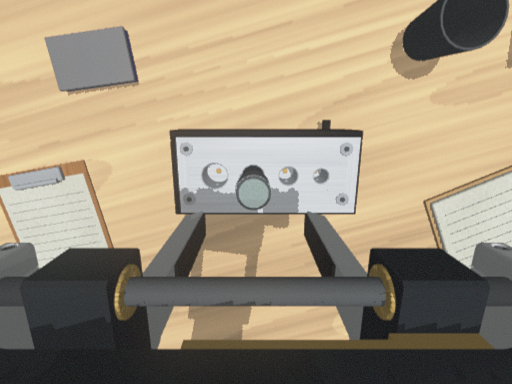

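View pics/s10.png

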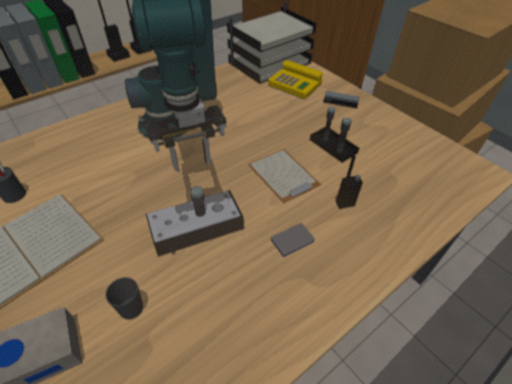

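The lens stands at z 155.7 (155 expected when home, with the block reading 60.3). The torch is upright in the third well, the gripper is clear, and the other objects haven't moved. Handing in.

```bash
python3 - <<'E'
from h import *
print(workorder.job_done()); st()
E
```

```text
the job is handed in; nothing more can be done
None
the job is handed in; nothing more can be done
```

The torch on the clipboard was the 30 mm one (head measured 38.3 mm). It now stands on charge in the 30 mm well, let go and upright.

- **Pressing home:** It entered the well without touching the rim. It met the sprung balls about 19 mm above the floor and went past them at about 12 N. It then bottomed about 19 mm lower, held at a final press of about 11.5 N, well under the 35 N limit.
- **Last checks:** After release the lens was at z 155.7 mm, where 155 is fully home; the charger block's top (60 mm) read 60.3 in the same picture, so the readings run slightly high. The gripper was clear at z 219 mm, and the scene picture shows the other two torches and everything else in place. About 17 s of the 72 s were used.
- **Not as planned:** My first grip closed on the torch's head instead of the barrel, so I opened, rose 41 mm and gripped again at mid-head. That moved the torch only a millimetre or so on the clipboard. While pressing, the tool leaned about 2 mm in x and 0.5°, with at most about 3 N sideways. My last check from the top camera had only 9 usable pixels on the lens, so I relied on the wrist camera for the final height.

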